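Find the rocking corner of the balance slab and shim it

TASK

The stone slab under the balance rocks because the rubber foot under one of its corners has gone soft. Press down on the slab's corners with a fingertip to find the one that sinks, push that corner's yellow wedge shim in under the slab until its outer end is flush with the slab's side, then press the same corner once more to check that it is firm. Leave the other three shims where they are, pick nothing up, and do not shift the slab, the balance or anything else.

Things in the scene. Friction and masses are not known exactly. Their poses are not given: they have to be found in the camera images.
- slab: dark grey stone weighing slab, 240 (its x) x 300 (its y) x 25 mm thick, about 4.6 kg, with a small balance on it; it lies loose on four rubber feet hidden under its corners (any one may be the soft one), its underside 18 mm and its top 43 mm above the bench. Origin: centre of its underside; +x away from the robot, +y to the left when not turned. It starts level and must not be shifted
- corner_1 (a point): point on the slab's top face at its near left corner, right above the rubber foot, 25 mm in from both edges: the place to press that corner. A sound corner hardly moves (under 0.5 mm at 15 N); the bad corner starts to sink at about 2 N and is 3 to 4 mm down at about 6 N, where it stops, and springs back when let go
- corner_2 (a point): point on the slab's top face at its near right corner, right above the rubber foot, 25 mm in from both edges: the place to press that corner. A sound corner hardly moves (under 0.5 mm at 15 N); the bad corner starts to sink at about 2 N and is 3 to 4 mm down at about 6 N, where it stops, and springs back when let go
- corner_3 (a point): point on the slab's top face at its far left corner, right above the rubber foot, 25 mm in from both edges: the place to press that corner. A sound corner hardly moves (under 0.5 mm at 15 N); the bad corner starts to sink at about 2 N and is 3 to 4 mm down at about 6 N, where it stops, and springs back when let go
- corner_4 (a point): point on the slab's top face at its far right corner, right above the rubber foot, 25 mm in from both edges: the place to press that corner. A sound corner hardly moves (under 0.5 mm at 15 N); the bad corner starts to sink at about 2 N and is 3 to 4 mm down at about 6 N, where it stops, and springs back when let go
- shim_1: yellow wedge shim of the near left corner; its outer end is upright, 28 mm wide, 17 mm high, on the slab's left (+y) side, 55 mm nearer than the slab's middle. Origin: middle of that end's lower edge, on the bench. Own x: inwards, the way to push, square to that side. End starts 21 to 25 mm out from the side face; flush is 0; stop 3 mm deeper. Slides at 3 to 10 N, stays
- shim_2: yellow wedge shim of the near right corner; its outer end is upright, 28 mm wide, 17 mm high, on the slab's right (-y) side, 55 mm nearer than the slab's middle. Origin: middle of that end's lower edge, on the bench. Own x: inwards, the way to push, square to that side. End starts 21 to 25 mm out from the side face; flush is 0; stop 3 mm deeper. Slides at 3 to 10 N, stays
- shim_3: yellow wedge shim of the far left corner; its outer end is upright, 28 mm wide, 17 mm high, on the slab's left (+y) side, 55 mm beyond the slab's middle. Origin: middle of that end's lower edge, on the bench. Own x: inwards, the way to push, square to that side. End starts 21 to 25 mm out from the side face; flush is 0; stop 3 mm deeper. Slides at 3 to 10 N, stays
- shim_4: yellow wedge shim of the far right corner; its outer end is upright, 28 mm wide, 17 mm high, on the slab's right (-y) side, 55 mm beyond the slab's middle. Origin: middle of that end's lower edge, on the bench. Own x: inwards, the way to push, square to that side. End starts 21 to 25 mm out from the side face; flush is 0; stop 3 mm deeper. Slides at 3 to 10 N, stays
- balance: white compact top-pan balance standing in the middle of the slab, 150 (x) x 130 (y) mm, steel pan 45 mm above the slab, 0.9 kg, loose. Origin: centre of its underside. Not to be moved
- brass_weight: small brass check weight, 22 mm across, 34 mm high, standing on the slab's front strip between the balance and the robot. Origin: centre of its underside. Not to be moved
- tube_rack: white test-tube rack, 75 x 235 x 115 mm with tubes, left of the slab. Origin: centre of its underside. Bystander, not to be moved
- flask: clear conical flask, 84 mm across, 140 mm high, right of the slab. Origin: centre of its underside. Bystander, not to be moved
- dropper_bottle: amber bottle, 38 mm across, 78 mm high, left of the slab. Origin: centre of its underside. Bystander, not to be moved
- beaker: clear glass beaker, 70 mm across, 92 mm high, right of the slab. Origin: centre of its underside. Bystander, not to be moved
- green_cap: green screw cap, 38 mm across, 17 mm high, right of the slab. Origin: centre of its underside. Bystander, not to be moved
- pen: blue pen, 11 mm thick, 146 mm long, lying beyond the slab. Origin: centre of its underside. Bystander, not to be moved

How it is judged (in metres and radians):
On the way, in this order (a step that is already met when the one before it is completed fails the run):
1. the soft corner is found: pressed from above by the fingers, it sinks at least 2 mm (((contact force between the fingers and slab above 1.5 N and horizontal distance between the grasp point and corner_1 below 0.06 m and height (world z) of the grasp point above 0.049 m and height (world z) of corner_1 below 0.041 m) or (contact force between the fingers and slab above 1.5 N and horizontal distance between the grasp point and corner_2 below 0.06 m and height (world z) of the grasp point above 0.049 m and height (world z) of corner_2 below 0.041 m) or (contact force between the fingers and slab above 1.5 N and horizontal distance between the grasp point and corner_3 below 0.06 m and height (world z) of the grasp point above 0.049 m and height (world z) of corner_3 below 0.041 m) or (contact force between the fingers and slab above 1.5 N and horizontal distance between the grasp point and corner_4 below 0.06 m and height (world z) of the grasp point above 0.049 m and height (world z) of corner_4 below 0.041 m))), for 0.04 s.
2. a shim, the soft corner's, is pushed in until its end is flush with the slab's side (3 mm short at most), the other three still sticking out (((y of shim_1 in the frame of slab below 0.153 m and y of each of shim_2, shim_4 in the frame of slab below -0.16 m and y of shim_3 in the frame of slab above 0.16 m) or (y of shim_2 in the frame of slab above -0.153 m and y of each of shim_1, shim_3 in the frame of slab above 0.16 m and y of shim_4 in the frame of slab below -0.16 m) or (y of shim_3 in the frame of slab below 0.153 m and y of shim_1 in the frame of slab above 0.16 m and y of each of shim_2, shim_4 in the frame of slab below -0.16 m) or (y of shim_4 in the frame of slab above -0.153 m and y of each of shim_1, shim_3 in the frame of slab above 0.16 m and y of shim_2 in the frame of slab below -0.16 m))), for 0.2 s.
3. the same corner is pressed again with 4 to 40 N: it sinks less than 1.5 mm and its shim takes up the load (more than 1 N) (((y of shim_1 in the frame of slab below 0.153 m and y of each of shim_2, shim_4 in the frame of slab below -0.16 m and y of shim_3 in the frame of slab above 0.16 m and contact force between the fingers and slab between 4 and 40 N and horizontal distance between the grasp point and corner_1 below 0.06 m and height (world z) of the grasp point above 0.049 m and height (world z) of corner_1 above 0.0415 m and contact force between shim_1 and slab above 1 N) or (y of shim_2 in the frame of slab above -0.153 m and y of each of shim_1, shim_3 in the frame of slab above 0.16 m and y of shim_4 in the frame of slab below -0.16 m and contact force between the fingers and slab between 4 and 40 N and horizontal distance between the grasp point and corner_2 below 0.06 m and height (world z) of the grasp point above 0.049 m and height (world z) of corner_2 above 0.0415 m and contact force between shim_2 and slab above 1 N) or (y of shim_3 in the frame of slab below 0.153 m and y of shim_1 in the frame of slab above 0.16 m and y of each of shim_2, shim_4 in the frame of slab below -0.16 m and contact force between the fingers and slab between 4 and 40 N and horizontal distance between the grasp point and corner_3 below 0.06 m and height (world z) of the grasp point above 0.049 m and height (world z) of corner_3 above 0.0415 m and contact force between shim_3 and slab above 1 N) or (y of shim_4 in the frame of slab above -0.153 m and y of each of shim_1, shim_3 in the frame of slab above 0.16 m and y of shim_2 in the frame of slab below -0.16 m and contact force between the fingers and slab between 4 and 40 N and horizontal distance between the grasp point and corner_4 below 0.06 m and height (world z) of the grasp point above 0.049 m and height (world z) of corner_4 above 0.0415 m and contact force between shim_4 and slab above 1 N))), for 0.1 s.
At the end, for the whole second after the job is handed in: The soft corner's shim is flush with the slab's side (at most 3 mm short), the other three stick out at least 10 mm; the slab is level (0.7 degrees), at rest and within 10 mm of its start, balance and brass weight within 15 mm, bystanders within 20 mm of theirs (((y of shim_1 in the frame of slab below 0.153 m and y of each of shim_2, shim_4 in the frame of slab below -0.16 m and y of shim_3 in the frame of slab above 0.16 m) or (y of shim_2 in the frame of slab above -0.153 m and y of each of shim_1, shim_3 in the frame of slab above 0.16 m and y of shim_4 in the frame of slab below -0.16 m) or (y of shim_3 in the frame of slab below 0.153 m and y of shim_1 in the frame of slab above 0.16 m and y of each of shim_2, shim_4 in the frame of slab below -0.16 m) or (y of shim_4 in the frame of slab above -0.153 m and y of each of shim_1, shim_3 in the frame of slab above 0.16 m and y of shim_2 in the frame of slab below -0.16 m)) and distance of slab from where it was at the start of the episode below 0.01 m and angle between slab's own z axis and vertical below 0.012 rad and linear speed of slab below 0.01 m/s and distance of each of balance, brass_weight from where it was at the start of the episode below 0.015 m and distance of each of tube_rack, flask, dropper_bottle, beaker, green_cap, pen from where it was at the start of the episode below 0.02 m); the robot touches nothing.
It fails at once if a second shim is pushed in (two ends less than 10 mm out from the slab's side) ((y of shim_1 in the frame of slab below 0.16 m and y of shim_2 in the frame of slab above -0.16 m) or y of each of shim_1, shim_3 in the frame of slab below 0.16 m or (y of shim_1 in the frame of slab below 0.16 m and y of shim_4 in the frame of slab above -0.16 m) or (y of shim_2 in the frame of slab above -0.16 m and y of shim_3 in the frame of slab below 0.16 m) or y of each of shim_2, shim_4 in the frame of slab above -0.16 m or (y of shim_3 in the frame of slab below 0.16 m and y of shim_4 in the frame of slab above -0.16 m)).
It fails at once if the slab is lifted (its underside 8 mm higher than at the start) or shifted by more than 15 mm (height (world z) of slab above 0.026 m or distance of slab from where it was at the start of the episode above 0.015 m).
It fails at once if the balance or the brass weight is lifted or shifted by more than 20 mm (distance of any of balance, brass_weight from where it was at the start of the episode above 0.02 m).
It fails at once if a bystander is lifted, knocked over or moved by more than 30 mm (distance of any of tube_rack, flask, dropper_bottle, beaker, green_cap, pen from where it was at the start of the episode above 0.03 m).
It also fails if it takes over 58 s, if anything falls off the work surface, if the arm or the gripper's body presses on something with over 40 N, if the wrist force passes 120 N, or if a joint passes its speed limit or range.

ROBOT

A 6-joint arm with a two-finger parallel gripper is mounted at the origin on the work surface. World frame = base frame: x ahead of the robot, y to its left, z up, the work surface at z = 0. Lengths are in mm, angles in rad, forces in N, time in s.
With the tool pointing down it reaches from about 300 to 850 mm from the base axis. Payload 4.2 kg.
Tool frame: the origin (TCP) lies midway between the tips of the shut fingers; the grasp point (between the pads) lies 19 mm behind it; z points along the fingers, x is the direction in which the jaws open and shut, and the axes are right-handed (so a half turn about z gives the same grasp; the last joint's range is limited). The gripper opens to 91 mm and grips with 3 to 60 N. Pads are 32 mm wide; open, the fingers measure 118 mm over their backs; the gripper's body (76 mm by 178 mm) begins 60 mm behind the grasp point.
Start: joints at [1.267, 0.32, 1.565, -0, 1.257, -0.02], TCP at [161.005, 552.015, 213.976] pointing down, gripper open.
Joint ranges: [-3.11, 3.11], [-0.84, 2.01], [0.21, 2.61], [-1.34, 4.49], [0.05, 2.63], [-2.56, 2.56]. Speed limits (rad/s): [2.57, 2.57, 3.14, 3.14, 3.14, 3.14].

INTERFACE

Orientations are given as a unit quaternion [x, y, z, w].
In Python, from bench import monitor, cams, finish_job gives the robot as it stands.
- The arm moves only by the tool apply_moves, never from a script. Its argument "increments" is text: rows parted by semicolons, each of 5 numbers parted by spaces: the gripper's target within -1 to 1 (shut at 1, half-way at 0, fully open at -1), then the shift along the tool's x, y, z in m, then the turn about the tool's z in units of 8 degrees (1.0 is 8 degrees). In form: claw x y z twist; .... A call has 1 to 20 rows; each row is the pose to reach, as a shift and turn from the pose commanded when the call began, along the tool's axes at that moment; what a row does not reach only later rows make up. A row lasts 1/10 s, in which the tool goes at most 50 mm and 8.59 degrees, less where a joint would pass 70% of its speed; a pose out of reach is approached as far as the arm can. A call with a gripper value outside its range is refused whole. The fingers move at their own pace and stop on an object; the grip force is fixed at half the most. Time passes only in rows, so rows that repeat a pose let the fingers close. It gives the time, the measured TCP pose, the force and the opening at its end, in the units of the state.
- monitor.sense(): the state, without advancing time (a new reading comes with each control period).
- cams.camera(name): name is "scene" or "top" or "wrist"; returns (picture, depth): 400x640x3 uint8, blue, green, red; 400x640 float32, mm along the optical axis (not along the pixel's ray), 0 where there is no reading.
- cams.camera_model(name): a dict with "fx", "fy", "cx", "cy" (pixels), "R" (3x3) and "t" (3): a world point X has camera coordinates R X + t. Camera axes: x right, y down, z forward; pixel columns grow to the right and rows downward; lengths in mm; the calibration is good to about 2 mm. A picture is of the moment at which its call begins: read the wrist's pose just before it. camera_model takes no time and is no camera call; for the wrist camera it gives the pose at the moment of the call.
- finish_job(): hands the job in, once; it reports no verdict.
Trained networks look in the newest picture that a camera, given by its name, has taken for a name from the list of things; names that differ only in an ending like _2 or _b are one class to them, and where a whole thing is asked for, a point or a joint stands for the part that bears it (a point fixed in the world has none). Each returns a list of dicts, best first, with "p" (0 to 1); they miss things now and then, are a little off and sometimes report something else, mostly with a low value. They report only what shows in the picture. A call takes as long as a camera call.
- cams.boxes_of(query, camera): "bbox" ([centre column, centre row, width, height] in pixels, round what is visible of it).
The state is a dict: "time": time; "joint_positions": joint angles; "dq": joint speeds; "joint_torque": joint torques, N m; "tool_pos": TCP position; "ee_rot": TCP orientation; "ft_force": force on the tool from outside, world axes, zero at the start; "moment": the same for the moment, N m; "opening": finger opening in mm.
Only numpy, scipy, OpenCV 4.12 (cv2) and the standard library are available. Lean on these libraries where they do the work, as an engineer would, in place of code of your own. Each camera call takes 0.05 s, during which the arm holds its last target.

## Working session

There is one attempt and no reset: what is moved stays moved. The work goes in short steps, Python scripts to look and compute and a tool call to move; the robot and the scene stay as the last step left them, time stands still between calls to the robot, and variables do not carry over. Pictures are saved under pics/ and viewed, and the job is handed in when it is done.

Besides the shell and the picture viewer there is one more tool, called after ">>>" in YAML: its name, and indented under it one key for each argument. apply_moves: Moves the arm, as the interface text tells. Its arguments: {"type":"object","properties":{"increments":{"type":"string"}},"required":["increments"]}

```bash
mkdir -p pics; ls; cat > h.py <<'E'
from bench import monitor, cams, finish_job
import numpy as np, cv2
E
python3 - <<'E'
from h import *
s=monitor.sense(); print(s)
for n in ["scene","top"]:
    p,d=cams.camera(n); cv2.imwrite(f"pics/{n}0.png",p); np.save(f"{n}0.npy",d)
    m=cams.camera_model(n); print(n,m)
E
```

```text
pics
{'time': 0.0, 'joint_positions': array([ 1.26702881e+00,  3.20264060e-01,  1.56571201e+00,  1.18755790e-06,
        1.25739141e+00, -2.00070044e-02]), 'dq': array([-0.00015384, -0.00054556, -0.00092204,  0.00165638,  0.00024161,
        0.00156598]), 'joint_torque': array([-3.51048784e-04, -4.12468636e+01, -2.31977230e+01,  7.27864774e-02,
        4.54061979e-02, -1.29646214e-04]), 'tool_pos': array([160.82727009, 551.50390543, 213.12347505]), 'ee_rot': array([ 7.99989717e-01,  6.00013054e-01, -7.20760173e-04,  5.17691453e-04]), 'ft_force': array([-0.27682916, -0.22097174, -0.24914895]), 'moment': array([-0.02872186, -0.00991301,  0.01024031]), 'opening': 91.30740426317331}
scene {'fx': 363.34959258111667, 'fy': 363.34959258111667, 'cx': 315.7984768773409, 'cy': 203.29416401961242, 'R': array([[ 0.87778849,  0.47856822, -0.0214436 ],
       [ 0.28858812, -0.56399574, -0.77370905],
       [-0.38236666,  0.67296453, -0.63317807]]), 't': array([-504.01956671, -106.28044888, 1187.69639787])}
top {'fx': 366.8893246573729, 'fy': 366.8893246573729, 'cx': 325.6203869058849, 'cy': 198.56532353139278, 'R': array([[-0.01114674, -0.99992643,  0.00478356],
       [-0.98933195,  0.01033348, -0.14531175],
       [ 0.14525163, -0.00635228, -0.98937435]]), 't': array([   1.62486755,  565.45629069, 1139.61540316])}
```

View pics/scene0.png

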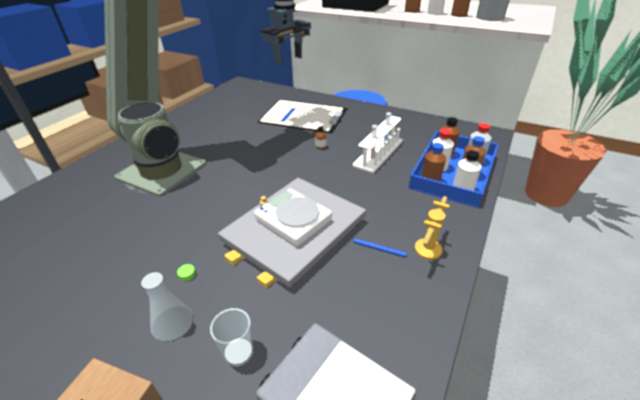

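View pics/top0.png

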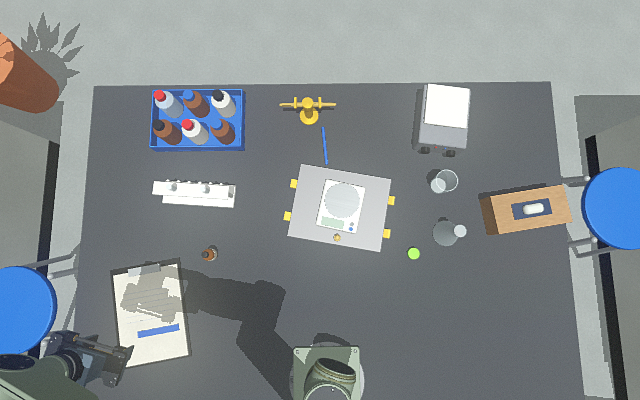

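The top view shows the slab with corners near (302,164), (392,179), (381,252) and (288,236). Yellow shims sit at (294,183), (287,216), (391,200) and (387,233). I'll back-project these points.

```bash
cat >> h.py <<'E'
def world(n,d):
    m=cams.camera_model(n); v,u=np.mgrid[0:400,0:640]
    X=np.stack([(u-m['cx'])/m['fx']*d,(v-m['cy'])/m['fy']*d,d],-1)
    return (X-m['t'])@m['R']
def proj(n,P):
    m=cams.camera_model(n); c=m['R']@np.asarray(P,float)+m['t']
    return m['fx']*c[0]/c[2]+m['cx'],m['fy']*c[1]/c[2]+m['cy']
def ray(n,u,v,z):
    m=cams.camera_model(n); C=-m['R'].T@m['t']; r=m['R'].T@np.array([(u-m['cx'])/m['fx'],(v-m['cy'])/m['fy'],1])
    return C+r*(z-C[2])/r[2]
E
python3 - <<'E'
from h import *
for n in ["top","scene"]:
    p=cv2.imread(f"pics/{n}0.png"); d=np.load(f"{n}0.npy"); W=world(n,d)
    hsv=cv2.cvtColor(p,cv2.COLOR_BGR2HSV)
    z=W[...,2]; reg=(W[...,0]>300)&(W[...,0]<750)&(abs(W[...,1]-0)<300)&(d>0)
    if n=="top": reg[:, :260]=0
    m=(reg&(z>36)&(z<140)).astype(np.uint8)
    k,l,st,c=cv2.connectedComponentsWithStats(m)
    i=1+np.argmax(st[1:,4]); print(n,st[i],c[i])
    mm=(l==i)
    rr=cv2.minAreaRect(np.argwhere(mm)[:,::-1].astype(np.float32)); 
    q=mm&(z<52); P=W[q]; print('z top',np.median(P[:,2]),len(P))
    # project hull pixels on z=43
    xy=np.array([ray(n,u,v,43)[:2] for v,u in np.argwhere(q)],np.float32)
    r=cv2.minAreaRect(xy); print(r)
    print(cv2.boxPoints(r))
    y=(reg&(hsv[...,0]>20)&(hsv[...,0]<32)&(hsv[...,1]>150)).astype(np.uint8)
    k,l2,st2,c2=cv2.connectedComponentsWithStats(y)
    for j in range(1,k):
        if st2[j,4]>8: print('yel',st2[j],c2[j],np.median(W[l2==j],0))
cams.camera("top")
for q in ["dropper_bottle","tube_rack","flask","beaker","green_cap","balance","slab","brass_weight"]:
    b=cams.boxes_of(q,"top")[:1]
    if b:
        b=b[0];u,v=b['bbox'][:2]; print(q,b, ray("top",u,v,30)[:2])
E
```

```text
top [ 287  164  104   88 6894] [339.32100377 207.55628082]
z top 42.945339956863904 4871Traceback (most recent call last):
  File "<stdin>", line 14, in <module>
  File "h.py", line 11, in ray
    m=cams.camera_model(n); C=-m['R'].T@m['t']; r=m['R'].T@np.array([(u-m['cx'])/m['fx'],(v-m['cy'])/m['fy'],1])
ValueError: time passes only in moves, steps and waits
```

```bash
python3 - <<'E'
import cv2
p=cv2.imread("pics/top0.png")[140:280,260:480]
cv2.imwrite("pics/top0z.png",cv2.resize(p,None,fx=3.6,fy=3.6,interpolation=cv2.INTER_CUBIC))
E
```

```text
(no output)
```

View pics/top0z.png

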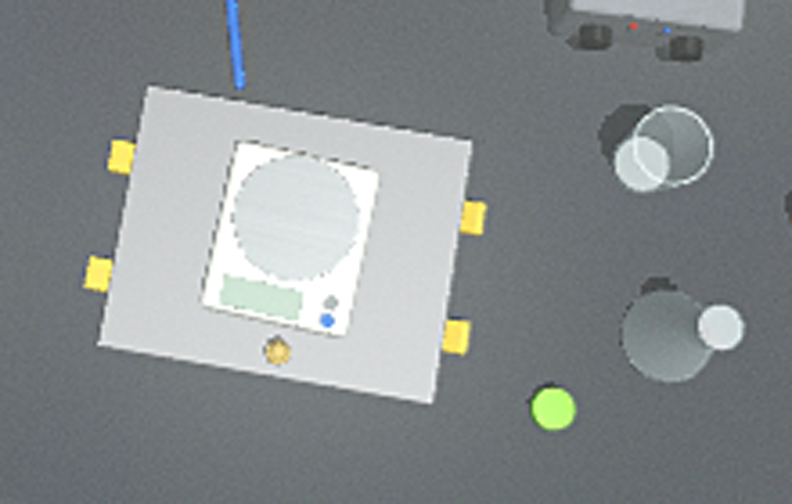

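The zoom confirms the layout: the slab is turned about -9°, with two shims visible on each side.

```bash
cat >> h.py <<'E'
_M={}
_cm=cams.camera_model
def cmod(n):
    if n=="wrist": return _cm(n)
    if n not in _M: _M[n]=_cm(n)
    return _M[n]
def world(n,d,m=None):
    m=m or cmod(n); v,u=np.mgrid[0:400,0:640]
    X=np.stack([(u-m['cx'])/m['fx']*d,(v-m['cy'])/m['fy']*d,d],-1)
    return (X-m['t'])@m['R']
def ray(n,u,v,z,m=None):
    m=m or cmod(n); C=-m['R'].T@m['t']; r=m['R'].T@np.array([(u-m['cx'])/m['fx'],(v-m['cy'])/m['fy'],1])
    return C+r*(z-C[2])/r[2]
E
cat > m.py <<'E'
from h import *
for n in ["top","scene"]:
    p=cv2.imread(f"pics/{n}0.png"); d=np.load(f"{n}0.npy"); W=world(n,d)
    hsv=cv2.cvtColor(p,cv2.COLOR_BGR2HSV)
    z=W[...,2]; reg=(W[...,0]>300)&(W[...,0]<750)&(abs(W[...,1]-0)<300)&(d>0)
    if n=="top": reg[:, :260]=0
    m=(reg&(z>36)&(z<140)).astype(np.uint8)
    k,l,st,c=cv2.connectedComponentsWithStats(m)
    i=1+np.argmax(st[1:,4]); print(n,st[i],c[i])
    mm=(l==i)
    q=mm&(z<52); P=W[q]; print('z top',np.median(P[:,2]),len(P))
    xy=np.array([ray(n,u,v,43)[:2] for v,u in np.argwhere(q)],np.float32)
    r=cv2.minAreaRect(xy); print(r)
    print(cv2.boxPoints(r))
    y=(reg&(hsv[...,0]>20)&(hsv[...,0]<32)&(hsv[...,1]>150)).astype(np.uint8)
    k,l2,st2,c2=cv2.connectedComponentsWithStats(y)
    for j in range(1,k):
        if st2[j,4]>8: print('yel',st2[j],c2[j],np.median(W[l2==j],0))
cams.camera("top")
for q in ["dropper_bottle","tube_rack","flask","beaker","green_cap","balance","slab","brass_weight","shim_1"]:
    for b in cams.boxes_of(q,"top")[:4 if q=='shim_1' else 1]:
        u,v=b['bbox'][:2]; print(q,b, ray("top",u,v,30)[:2])
E
python3 m.py
```

```text
top [ 287  164  104   88 6894] [339.32100377 207.55628082]
z top 42.945339956863904 4871
((538.0460205078125, -48.04823303222656), (299.1778869628906, 239.43011474609375), 79.41610717773438)
[[ 392.89194  -173.10356 ]
 [ 628.2486   -217.08089 ]
 [ 683.2001     77.007095]
 [ 447.84344   120.98442 ]]
yel [290 179   6   9  14] [292.         183.85714286] [616.9690552  106.02325128  17.39194238]
yel [388 196   5   9  33] [390.24242424 199.90909091] [ 562.32149993 -216.56579468   15.53166775]
yel [384 229   4   9  23] [385.26086957 232.65217391] [ 457.33959297 -196.74281009   15.65339633]
scene [ 218  178  148  105 7853] [291.37361518 227.31452948]
z top 42.51926325192937 5271
((540.4169921875, -53.19953918457031), (301.8426818847656, 243.5262451171875), 79.36649322509766)
[[ 392.8959  -179.06073]
 [ 632.24023 -223.99768]
 [ 687.9381    72.66165]
 [ 448.59375  117.5986 ]]
yel [226 251  16  13  66] [234.27272727 258.57575758] [ 465.27206329 -203.42096887   12.07568757]
yel [258 276  17  11  63] [266.55555556 281.3968254 ] [ 573.90537522 -225.93604486   11.4702982 ]
dropper_bottle {'bbox': 
[... 207 characters left out ...]
[ 450.90336553 -399.09834001]
beaker {'bbox': [442.5, 182.1, 24.7, 23.1], 'p': 0.6} [ 617.62387619 -388.0999251 ]
green_cap {'bbox': [410.6, 252.7, 13.0, 5.7], 'p': 0.64} [ 390.04796767 -273.20912726]
balance {'bbox': [340.4, 207.6, 53.5, 52.3], 'p': 0.8} [537.02648639 -52.0892754 ]
slab {'bbox': [338.6, 208.1, 106.8, 84.3], 'p': 0.93} [535.45778025 -46.23220073]
brass_weight {'bbox': [339.8, 205.6, 104.4, 94.1], 'p': 0.74} [543.57481689 -50.255183  ]
shim_1 {'bbox': [295.7, 184.5, 5.2, 4.2], 'p': 0.62} [614.56155184  92.67344384]
shim_1 {'bbox': [285.9, 218.7, 3.9, 9.7], 'p': 0.6} [502.86675205 124.15888002]
shim_1 {'bbox': [393.0, 199.6, 3.7, 10.8], 'p': 0.59} [ 561.41157153 -223.5834023 ]
```

>>> apply_moves:
  increments: "1 -0.357 0.4245 0 10.54;1 -0.357 0.4245 0 10.54;1 -0.357 0.4245 0 10.54;1 -0.357 0.4245 0 10.54;1 -0.357 0.4245 0 10.54;1 -0.357 0.4245 0 10.54;1 -0.357 0.4245 0 10.54;1 -0.357 0.4245 0 10.54;1 -0.357 0.4245 0 10.54;1 -0.357 0.4245 0 10.54;1 -0.357 0.4245 0 10.54;1 -0.357 0.4245 0 10.54;1 -0.357 0.4245 0 10.54;1 -0.357 0.4245 0 10.54;1 -0.357 0.4245 0 10.54;1 -0.357 0.4245 0 10.54;1 -0.357 0.4245 0 10.54;1 -0.357 0.4245 0 10.54"

```text
time: 2.4
tool_pos: [468.3, 91.0, 214.0]
ee_rot: [0.996, -0.092, 0.0, -0.0]
ft_force: [0.2, 0.1, -0.4]
opening: 0.1
```

```bash
cat > w.py <<'E'
import sys
from h import *
s=monitor.sense(); m=_cm("wrist"); p,d=cams.camera("wrist")
n=sys.argv[1]; cv2.imwrite(f"pics/{n}.png",p); np.save(f"{n}.npy",d); np.save(f"{n}_m.npy",m,allow_pickle=True)
print(s['time'],s['tool_pos'],s['ee_rot'],s['ft_force'],s['opening']); print(m['t'],-m['R'].T@m['t'],m['fx'])
E
python3 w.py w1
```

```text
Traceback (most recent call last):
  File "w.py", line 3, in <module>
    s=monitor.sense(); m=_cm("wrist"); p,d=cams.camera("wrist")
                         ^^^
NameError: name '_cm' is not defined
```

```bash
sed -i 's/_cm("wrist")/cmod("wrist")/' w.py; python3 w.py w1
```

```text
2.4 [468.32902073  91.02430716 214.04507504] [ 9.95796646e-01 -9.15916386e-02  7.58078968e-05 -7.11813044e-05] [ 0.15673959  0.06215739 -0.35809793] 0.1058143228881918
[-443.98065946  138.62950134  439.43802341] [482.6547247  166.0683636  385.88658485] 311.7003066073365
```

View pics/w1.png

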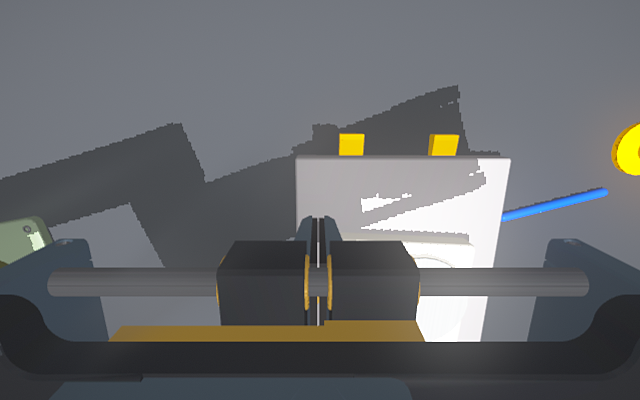

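The wrist view shows the slab's left edge along row ~157 (columns 296 to 510). Shim 1 is at columns 339–364 and shim 3 at columns 429–459, with their outer ends near row 134.

```bash
python3 - <<'E'
from h import *
m=np.load("w1_m.npy",allow_pickle=True).item()
for nm,u,v,z in [("cornNL top",296.5,155.5,43),("FL",510.5,157.5,43),("s1 outer L",339.5,133.5,17),("s1 outer R",364,133.5,17),("s3L",430,134.5,17),("s3R",459,134.5,17)]:
    print(nm,ray("wrist",u,v,z,m).round(1))
d=np.load("w1.npy"); W=world("wrist",d,m)
for v,u in [(140,350),(140,443),(170,330),(165,480)]: print(v,u,W[v,u].round(1))
E
python3 -c "
import cv2
p=cv2.imread('pics/w1.png')[110:180,280:530];cv2.imwrite('pics/w1z.png',cv2.resize(p,None,fx=3.2,fy=3.2,interpolation=cv2.INTER_NEAREST))"
```

```text
cornNL top [450.7 122.9  43. ]
FL [682.3  77.6  43. ]
s1 outer L [502.6 135.6  17. ]
s1 outer R [530.6 130.4  17. ]
s3L [605.9 115.2  17. ]
s3R [639.1 109.   17. ]
140 350 [513.4 126.   17.2]
140 443 [620.  106.2  17.6]
170 330 [484.2 100.4  44. ]
165 480 [648.9  75.3  42.9]
```

View pics/w1z.png

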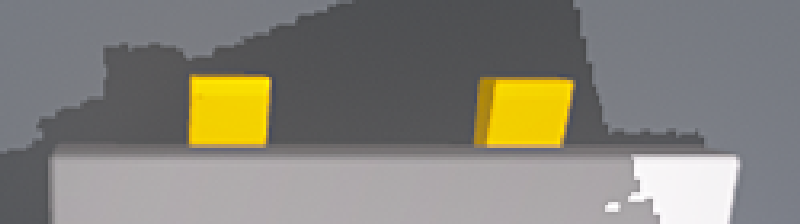

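>>> apply_moves:
  increments: "1 0 0 0.05 0;1 0 0 0.1 0;1 0 0 0.14 0;1 0 0 0.16 0;1 0 0 0.166 0;1 0 0 0.166 0;1 0 0 0.166 0"

```text
time: 3.15
tool_pos: [469.8, 90.7, 49.1]
ee_rot: [0.996, -0.092, 0.001, -0.0]
ft_force: [0.4, -0.0, 0.5]
opening: 0.1
```

>>> apply_moves:
  increments: "1 0 0 0.001 0;1 0 0 0.002 0;1 0 0 0.003 0;1 0 0 0.004 0;1 0 0 0.005 0;1 0 0 0.005 0"

```text
time: 3.75
tool_pos: [468.6, 90.5, 43.1]
ee_rot: [0.996, -0.092, 0.0, -0.0]
ft_force: [0.0, -0.3, 3.2]
opening: 0.2
```

>>> apply_moves:
  increments: "1 0 0 0.0005 0;1 0 0 0.001 0;1 0 0 0.001 0"

```text
time: 4.05
tool_pos: [468.6, 90.5, 43.0]
ee_rot: [0.996, -0.092, 0.0, -0.0]
ft_force: [-3.3, -0.1, 10.9]
opening: 0.3
```

>>> apply_moves:
  increments: "1 0 0 0.0005 0;1 0 0 0.001 0;1 0 0 0.001 0"

```text
time: 4.35
tool_pos: [468.7, 90.5, 43.0]
ee_rot: [0.996, -0.092, 0.0, -0.0]
ft_force: [-5.5, -1.7, 18.7]
opening: 0.5
```

Corner 1 is firm: 18.7 N at z 43.0. Next I'll press corner 3.

>>> apply_moves:
  increments: "1 0 0 -0.02 0;1 0 0 -0.03 0;1 0.05 0 -0.03 0;1 0.1 0 -0.03 0;1 0.15 0 -0.03 0;1 0.19 0 -0.03 0;1 0.19 0 -0.02 0;1 0.19 0 -0.01 0;1 0.19 0 -0.007 0;1 0.19 0 -0.007 0;1 0.19 0 -0.005 0;1 0.19 0 -0.003 0;1 0.19 0 -0.002 0;1 0.19 0 -0.001 0;1 0.19 0 -0.001 0"

```text
time: 5.85
tool_pos: [655.3, 55.8, 42.4]
ee_rot: [0.996, -0.092, 0.0, -0.0]
ft_force: [-0.4, 1.4, 2.8]
opening: 0.0
```

>>> apply_moves:
  increments: "1 0 0 0.0005 0;1 0 0 0.001 0;1 0 0 0.001 0"

```text
time: 6.15
tool_pos: [655.5, 55.8, 41.2]
ee_rot: [0.996, -0.092, 0.0, -0.0]
ft_force: [-0.6, 1.3, 3.8]
opening: 1.0
```

Corner 3 is giving: 3.8 N at z 41.2. I'll press further.

>>> apply_moves:
  increments: "1 0 0 0.0005 0;1 0 0 0.001 0;1 0 0 0.001 0;1 0 0 0.001 0"

```text
time: 6.55
tool_pos: [655.7, 55.8, 40.2]
ee_rot: [0.996, -0.092, 0.0, -0.0]
ft_force: [-0.3, 2.7, 5.6]
opening: 0.5
```

>>> apply_moves:
  increments: "1 0 0 0.0005 0;1 0 0 0.001 0;1 0 0 0.001 0;1 0 0 0.001 0"

```text
time: 6.95
tool_pos: [655.8, 55.9, 39.5]
ee_rot: [0.996, -0.092, 0.001, -0.0]
ft_force: [0.4, 2.3, 6.0]
opening: 0.6
```

Corner 3 is the soft one: about 3.5 mm down at 6 N. I'll lift off and go to the outside of shim 3.

>>> apply_moves:
  increments: "1 0 0 -0.02 0;1 0 0 -0.05 0;1 0 -0.03 -0.062 0;1 -0.02 -0.075 -0.062 0;1 -0.04 -0.088 -0.062 0;1 -0.04 -0.088 -0.062 0;1 -0.04 -0.088 -0.062 0"

```text
time: 7.65
tool_pos: [632.0, 149.1, 100.3]
ee_rot: [0.996, -0.092, -0.0, 0.001]
ft_force: [0.1, -0.7, -0.2]
opening: 0.3
```

```bash
python3 w.py w2
```

```text
7.65 [631.97255703 149.05424668 100.28068477] [ 9.95793008e-01 -9.16287540e-02 -1.99754058e-04  6.45279520e-04] [ 0.05411521 -0.67907557 -0.15462039] 0.31949124613120083
[-594.2356172   252.70399078  353.86634892] [646.43438464 224.33771769 272.0144176 ] 311.7003066073365
```

View pics/w2.png

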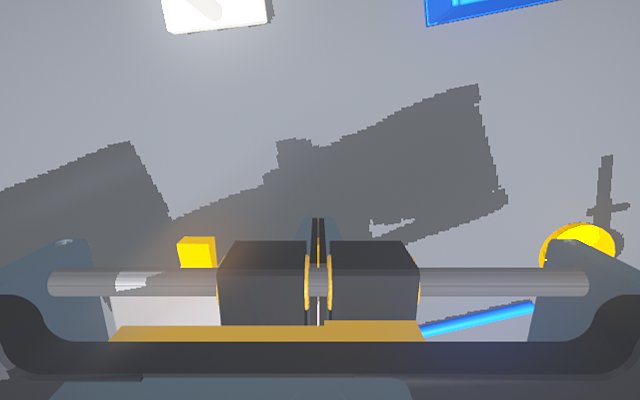

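Clear space around the fingers. I'll descend to z ≈ 6, then advance slowly.

>>> apply_moves:
  increments: "1 0 0 0.04 0;1 0 0 0.075 0;1 0 0 0.09 0;1 0 0 0.0945 0;1 0 0 0.0945 0;1 0 0 0.0945 0;1 0 0 0.0945 0"

```text
time: 8.4
tool_pos: [633.4, 149.6, 8.2]
ee_rot: [0.996, -0.092, 0.002, -0.001]
ft_force: [0.3, -0.4, 0.6]
opening: 0.8
```

>>> apply_moves:
  increments: "1 0 0.005 0 0;1 0 0.01 0 0;1 0 0.013 0 0;1 0 0.016 0 0;1 0 0.019 0 0;1 0 0.022 0 0;1 0 0.025 0 0;1 0 0.025 0 0"

```text
time: 9.2
tool_pos: [627.6, 125.0, 6.4]
ee_rot: [0.996, -0.092, 0.0, -0.0]
ft_force: [-0.1, 1.8, 0.3]
opening: 0.1
```

>>> apply_moves:
  increments: "1 0 0.002 0 0;1 0 0.004 0 0;1 0 0.006 0 0;1 0 0.008 0 0;1 0 0.01 0 0;1 0 0.012 0 0;1 0 0.014 0 0;1 0 0.016 0 0;1 0 0.016 0 0"

```text
time: 10.1
tool_pos: [624.5, 108.6, 6.4]
ee_rot: [0.996, -0.092, -0.0, 0.0]
ft_force: [0.3, 2.5, -0.2]
opening: 0.5
```

>>> apply_moves:
  increments: "1 0 0.001 0 0;1 0 0.002 0 0;1 0 0.002 0 0"

```text
time: 10.4
tool_pos: [624.2, 107.0, 6.4]
ee_rot: [0.996, -0.092, -0.0, 0.0]
ft_force: [-0.2, 2.4, -0.5]
opening: 0.4
```

```bash
python3 w.py w3; python3 - <<'E'
from h import *
for n in ["top","scene"]:
    p,d=cams.camera(n); cv2.imwrite(f"pics/{n}3.png",p)
p=cv2.imread("pics/top3.png")[140:280,260:480]
cv2.imwrite("pics/top3z.png",cv2.resize(p,None,fx=3.6,fy=3.6,interpolation=cv2.INTER_CUBIC))
E
```

```text
10.4 [624.22592468 106.9937841    6.43103432] [ 9.95740896e-01 -9.21958032e-02 -3.79300623e-05  3.75463841e-05] [-0.17547351  2.39362124 -0.54861944] 0.440262731834039
[-594.12861756  237.6370834   251.77023542] [638.68692167 182.06299614 178.27094709] 311.7003066073365
```

View pics/w3.png

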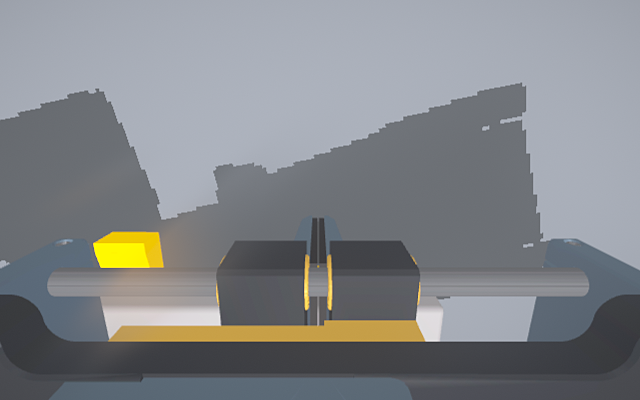

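View pics/top3z.png

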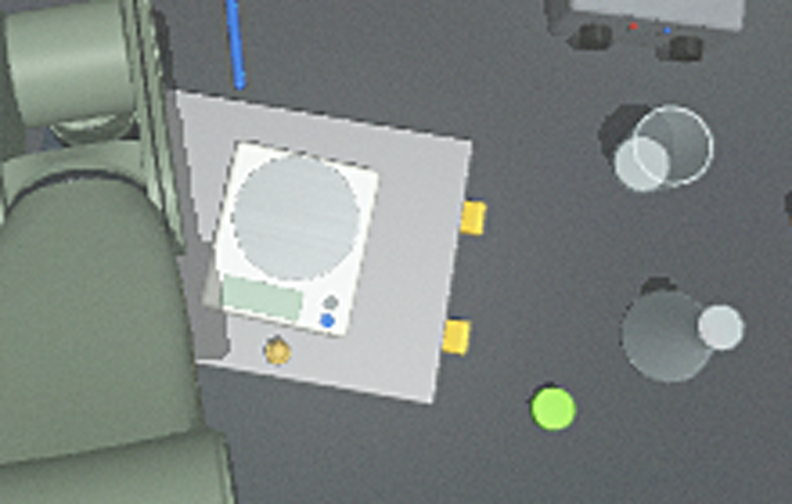

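The slab hasn't moved (its edges in the top view are the same as before), but the arm hides shim 3. I'll go on in small steps until the force rises against the slab's side.

>>> apply_moves:
  increments: "1 0 0.0005 0 0;1 0 0.001 0 0;1 0 0.001 0 0"

```text
time: 10.85
tool_pos: [624.1, 106.2, 6.5]
ee_rot: [0.996, -0.092, 0.0, -0.0]
ft_force: [0.4, 3.1, -0.5]
opening: 0.5
```

>>> apply_moves:
  increments: "1 0 0.0005 0 0;1 0 0.001 0 0;1 0 0.001 0 0"

```text
time: 11.15
tool_pos: [624.0, 105.6, 6.5]
ee_rot: [0.996, -0.092, 0.0, -0.0]
ft_force: [0.6, 5.2, -1.0]
opening: 0.8
```

>>> apply_moves:
  increments: "1 0 0.0005 0 0;1 0 0.0005 0 0"

```text
time: 11.35
tool_pos: [624.0, 105.7, 6.5]
ee_rot: [0.996, -0.092, 0.0, -0.001]
ft_force: [0.3, 6.7, -0.7]
opening: 0.2
```

>>> apply_moves:
  increments: "1 0 0.0005 0 0;1 0 0.001 0 0;1 0 0.001 0 0"

```text
time: 11.65
tool_pos: [624.0, 105.7, 6.5]
ee_rot: [0.996, -0.093, 0.0, -0.002]
ft_force: [0.3, 9.4, -0.4]
opening: -0.0
```

It has stalled at 9.4 N without moving, which fits finger contact with the slab's side. I'll back off, rise and look.

>>> apply_moves:
  increments: "1 0 -0.01 0 0;1 0 -0.03 0 0;1 0 -0.03 -0.05 0;1 0 -0.03 -0.1 0;1 0 -0.015 -0.15 0;1 0 0.03 -0.2 0;1 0 0.06 -0.21 0;1 0 0.06 -0.21 0;1 0 0.06 -0.21 0"

```text
time: 12.55
tool_pos: [612.9, 44.5, 217.2]
ee_rot: [0.996, -0.093, 0.001, -0.0]
ft_force: [0.4, 0.5, -0.2]
opening: 0.2
```

```bash
python3 w.py w4; python3 -c "
import cv2
p=cv2.imread('pics/w4.png')[100:240,200:500];cv2.imwrite('pics/w4z.png',cv2.resize(p,None,fx=2.6,fy=2.6,interpolation=cv2.INTER_NEAREST))"
```

```text
12.55 [612.86416271  44.51507035 217.16678481] [ 9.95675543e-01 -9.28960194e-02  7.32515088e-04 -7.78729993e-05] [ 0.38819019  0.49886784 -0.17365487] 0.1894256170773782
[-594.4595051   120.92789144  436.98451402] [627.16747613 119.56479058 389.00686544] 311.7003066073365
```

View pics/w4.png

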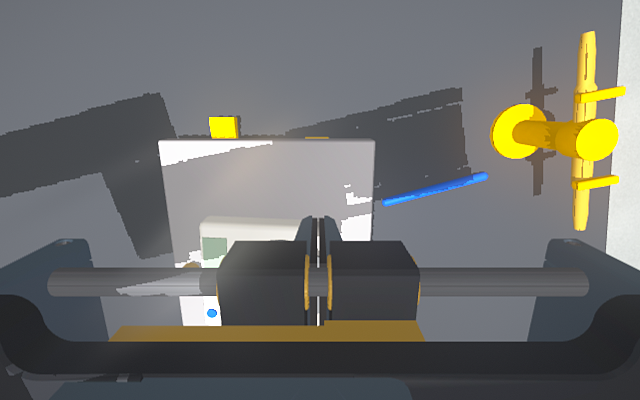

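View pics/w4z.png

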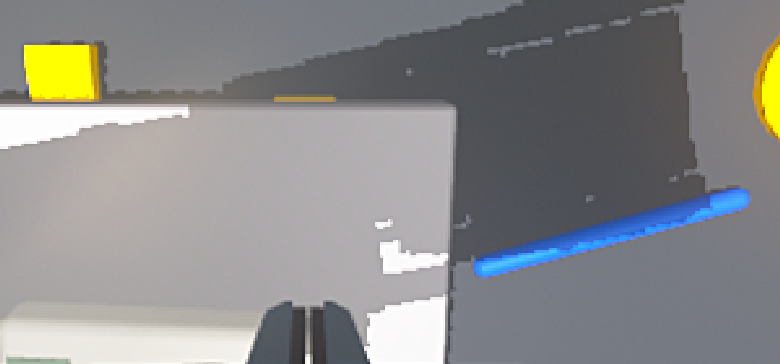

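The shim 3 sliver is at columns 305–329, rows ~137–138, just outside the slab's edge at row ~140. I'll quantify it.

```bash
python3 - <<'E'
from h import *
m=np.load("w4_m.npy",allow_pickle=True).item(); p=cv2.imread("pics/w4.png")
a=np.radians(-10.6); ey=np.array([-np.sin(a),np.cos(a)]); c=np.array([538.5,-48.5])
for u in (290,317,345):
    print(u,[tuple(p[r,u]) for r in range(134,145)])
def pr(x,y,z):
    ex=np.array([np.cos(a),np.sin(a)]); w=c+x*ex+y*ey; q=m['R']@np.array([*w,z])+m['t']; return m['fx']*q[0]/q[2]+m['cx'],m['fy']*q[1]/q[2]+m['cy']
print("slab edge top",pr(55,150,43),"bottom edge",pr(55,150,18))
for o in (0,1,2,3,4,5): print(o,pr(55,150+o,17),pr(55,150+o,0))
# shim1
print("shim1 23 out",pr(-55,173,17),pr(-55,150,43))
E
```

```text
290 [(np.uint8(103), np.uint8(105), np.uint8(108)), (np.uint8(102), np.uint8(105), np.uint8(107)), (np.uint8(103), np.uint8(105), np.uint8(108)), (np.uint8(101), np.uint8(103), np.uint8(106)), (np.uint8(113), np.uint8(115), np.uint8(120)), (np.uint8(122), np.uint8(125), np.uint8(130)), (np.uint8(134), np.uint8(134), np.uint8(140)), (np.uint8(155), np.uint8(156), np.uint8(161)), (np.uint8(169), np.uint8(169), np.uint8(175)), (np.uint8(173), np.uint8(172), np.uint8(178)), (np.uint8(169), np.uint8(171), np.uint8(175))]
317 [(np.uint8(97), np.uint8(94), np.uint8(93)), (np.uint8(100), np.uint8(91), np.uint8(88)), (np.uint8(89), np.uint8(103), np.uint8(109)), (np.uint8(57), np.uint8(148), np.uint8(183)), (np.uint8(94), np.uint8(144), np.uint8(172)), (np.uint8(122), np.uint8(111), np.uint8(108)), (np.uint8(132), np.uint8(127), np.uint8(130)), (np.uint8(155), np.uint8(151), np.uint8(155)), (np.uint8(169), np.uint8(167), np.uint8(171)), (np.uint8(175), np.uint8(174), np.uint8(176)), (np.uint8(173), np.uint8(172), np.uint8(174))]
345 [(np.uint8(89), np.uint8(85), np.uint8(83)), (np.uint8(88), 
[... 817 characters left out ...]
5675246), np.float64(135.83832340633123))
2 (np.float64(316.45834468363915), np.float64(136.1264888360237)) (np.float64(316.5014101452453), np.float64(135.01072692359986))
3 (np.float64(316.4559837702684), np.float64(135.26146810714494)) (np.float64(316.4991805947239), np.float64(134.18196762363524))
4 (np.float64(316.4536193887242), np.float64(134.39517666587264)) (np.float64(316.4969479093626), np.float64(133.3520430539841))
5 (np.float64(316.4512515313589), np.float64(133.52761171014063)) (np.float64(316.4947120825453), np.float64(132.5209507552916))
shim1 23 out (np.float64(221.315711866271), np.float64(117.85332249176399)) (np.float64(216.04706533172276), np.float64(140.06514025664362))
```

The sliver's position matches the end being within about 1 mm of flush, which agrees with the contact stall. I'll now press corner 3 again.

>>> apply_moves:
  increments: "1 0.039 -0.02 0 0;1 0.039 -0.02 0.05 0;1 0.039 -0.02 0.1 0;1 0.039 -0.02 0.14 0;1 0.039 -0.02 0.16 0;1 0.039 -0.02 0.167 0;1 0.039 -0.02 0.167 0;1 0.039 -0.02 0.167 0;1 0.039 -0.02 0.167 0"

```text
time: 13.5
tool_pos: [655.8, 57.6, 51.1]
ee_rot: [0.996, -0.092, 0.002, -0.0]
ft_force: [-0.4, -0.5, -0.5]
opening: 0.9
```

>>> apply_moves:
  increments: "1 0 0 0.001 0;1 0 0 0.002 0;1 0 0 0.003 0;1 0 0 0.004 0;1 0 0 0.004 0"

```text
time: 14.0
tool_pos: [654.5, 57.1, 45.3]
ee_rot: [0.996, -0.092, -0.0, -0.0]
ft_force: [-0.4, -0.3, -0.9]
opening: 0.6
```

>>> apply_moves:
  increments: "1 0 0 0.001 0;1 0 0 0.002 0;1 0 0 0.003 0;1 0 0 0.003 0"

```text
time: 14.4
tool_pos: [654.7, 57.2, 42.7]
ee_rot: [0.996, -0.092, 0.0, -0.0]
ft_force: [-0.6, 0.6, 2.2]
opening: 0.2
```

>>> apply_moves:
  increments: "1 0 0 0.0005 0;1 0 0 0.001 0;1 0 0 0.001 0;1 0 0 0.001 0"

```text
time: 14.8
tool_pos: [654.7, 57.2, 42.5]
ee_rot: [0.996, -0.092, 0.0, -0.0]
ft_force: [-1.7, 0.6, 7.0]
opening: 0.2
```

>>> apply_moves:
  increments: "1 0 0 0.0005 0;1 0 0 0.001 0;1 0 0 0.001 0;1 0 0 0.001 0;1 0 0 0.001 0"

```text
time: 15.3
tool_pos: [654.8, 57.2, 42.4]
ee_rot: [0.996, -0.092, 0.001, -0.0]
ft_force: [-3.8, -1.0, 10.9]
opening: 0.2
```

Corner 3 is firm: 42.4 at 10.9 N. I'll retreat and take a last look.

>>> apply_moves:
  increments: "1 0 0 -0.03 0;1 0 0 -0.07 0;1 -0.02 -0.03 -0.12 0;1 -0.06 0 -0.14 0;1 -0.1 0.03 -0.16 0;1 -0.1 0.03 -0.16 0;1 -0.1 0.03 -0.16 0;1 -0.1 0.03 -0.16 0"

```text
time: 16.1
tool_pos: [551.6, 46.2, 200.0]
ee_rot: [0.996, -0.092, 0.0, -0.0]
ft_force: [0.4, -0.2, 0.7]
opening: 0.5
```

```bash
python3 w.py w5; python3 - <<'E'
from h import *
m=np.load("w5_m.npy",allow_pickle=True).item(); p=cv2.imread("pics/w5.png")
cv2.imwrite('pics/w5z.png',cv2.resize(p[60:220,200:500],None,fx=2.6,fy=2.6,interpolation=cv2.INTER_NEAREST))
a=np.radians(-10.6); ey=np.array([-np.sin(a),np.cos(a)]); ex=np.array([np.cos(a),np.sin(a)]);c=np.array([538.5,-48.5])
def pr(x,y,z):
    w=c+x*ex+y*ey; q=m['R']@np.array([*w,z])+m['t']; return round(m['fx']*q[0]/q[2]+m['cx'],1),round(m['fy']*q[1]/q[2]+m['cy'],1)
print("edge top/bot",pr(55,150,43),pr(55,150,18))
for o in (0,3,5): print(o,pr(55,150+o,17),pr(55,150+o,0))
u=int(pr(55,150,17)[0]); r=int(pr(55,150,17)[1])
print(u,r,[(k,p[k,u].tolist()) for k in range(r-7,r+7)])
t,_=cams.camera("top"); cv2.imwrite("pics/top5.png",t); cv2.imwrite("pics/top5z.png",cv2.resize(t[140:280,260:480],None,fx=3.6,fy=3.6,interpolation=cv2.INTER_CUBIC))
E
```

```text
16.1 [551.56861362  46.24289246 199.96190933] [ 9.95725575e-01 -9.23605070e-02  2.43103937e-04 -2.38577081e-04] [ 0.41588185 -0.21682143  0.71290595] 0.4714426837778947
[-533.88753714  115.60054852  418.20095121] [565.95126247 121.22348163 371.88097658] 311.7003066073365
edge top/bot (np.float64(375.0), np.float64(132.0)) (np.float64(371.0), np.float64(130.5))
0 (np.float64(370.9), np.float64(130.5)) (np.float64(368.5), np.float64(129.5))
3 (np.float64(371.0), np.float64(127.7)) (np.float64(368.6), np.float64(126.9))
5 (np.float64(371.1), np.float64(125.9)) (np.float64(368.7), np.float64(125.2))
370 130 [(123, [105, 101, 98]), (124, [105, 101, 99]), (125, [105, 101, 99]), (126, [104, 100, 98]), (127, [106, 100, 97]), (128, [109, 94, 88]), (129, [78, 129, 150]), (130, [64, 173, 206]), (131, [116, 154, 173]), (132, [151, 141, 140]), (133, [174, 168, 172]), (134, [194, 191, 195]), (135, [203, 200, 203]), (136, [202, 200, 203])]
```

View pics/w5z.png

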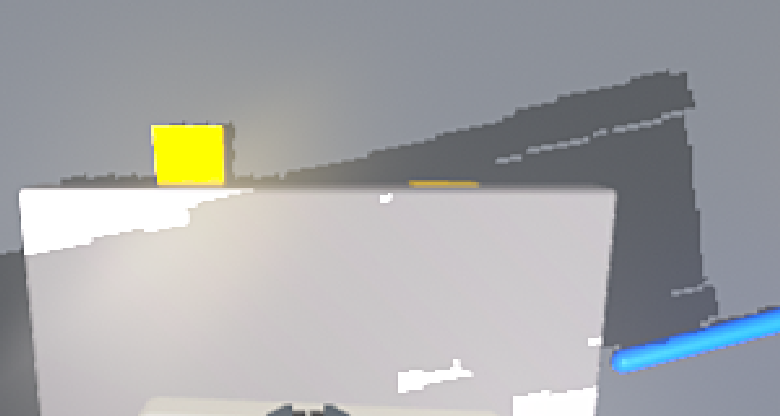

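View pics/top5z.png

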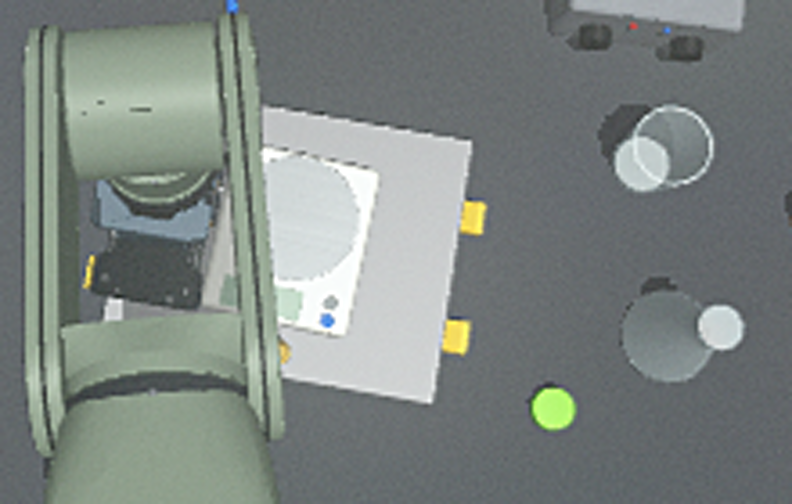

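Shim 3 shows only its thin end face at the slab edge, around rows 129–131. The flush prediction is 129.5–130.5, and 3 mm short would be 127. The other shims stick out, the slab hasn't moved, and the arm is clear.

```bash
python3 -c "
from h import *
print(finish_job())"
```

```text
the job is handed in; nothing more can be done
None
```

The far left corner (corner 3) was the soft one. I pushed its shim in flush, pressed the corner again and found it firm, then handed the job in; no verdict was reported.

- **Finding the corner:** Corner 1 stayed at about 43 mm under 18.7 N. Corner 3 sank to 39.5 mm at 6 N. I did not press corners 2 and 4.
- **Pushing shim 3:** I pushed at the shim's end until the fingers stalled at 9.4 N, which I took as contact with the slab's side face. The wrist pictures afterwards put the shim's end within about 1 mm of flush. While it slid, I read about 2.5 N, slightly below the stated 3 to 10 N.
- **Pressing again:** Corner 3 held at 42.4 mm under 10.9 N, so it is firm.
- **Last check:** The other three shims still stick out. The visible edges of the slab, the balance and the bystanders in view look unmoved. The arm hid part of the slab and most of the brass weight in the last top view. The tube rack and the dropper bottle were outside the cropped top view. The arm ended clear, with its tip at about 200 mm.

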